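Bolt the blue-capped sample carrier shut

TASK

The milk samples with the blue caps are ready for the cold room: bolt the cover of their carrier. Lift the red-knobbed handle of its barrel bolt up out of its notch, slide the bolt into the brass keeper, and let the handle drop fully into the other notch; leave the bolt of the orange-capped carrier as it is.

Things in the scene. Friction and masses are not known exactly. Their poses are not given: they have to be found in the camera images.
- blue_carrier: Fixed steel carrier, 140 (x) x 260 (y) x 100 high, four blue caps in its +x half to z 126. Origin: centre of underside; z up; y is the way the bolt slides shut, to the brass keeper. Bolt axis along y at x -42, z 116. Notched rail x -62 to -70, tooth tops z 118; notches 22 wide at y -45 (open, in use at the start) and y +5 (shut), a 28 tooth between. Nothing under or before the knob. All in mm.
- blue_knob (a point): Centre of the red ball knob, 22 mm, on the blue carrier's 8 mm handle arm, 58 mm from the bolt axis, overhanging the -x side; starts at carrier (-98, -45 +-5, 102) mm. Pinch it from above, fingers closing along carrier y; it turns between them. Lifted 34 to 45 mm (arc about the bolt axis, under 8 mm sideways) the arm clears the teeth and slides along y with 1 to 2 N. Let go, it falls by its weight.
- blue_shut (a point): Fixed point on the blue carrier: where the knob's centre lies when the bolt is shut and the handle fully down in the shut notch, carrier (-98, 5, 102) mm, 50 mm along +y from the open notch. The arm has 7 mm play either way in the notch; end stops of the slide at y -51 and +11 mm. With the handle down the teeth stop it sliding.
- orange_knob (a point): Centre of the red ball knob of the other carrier's bolt, to be left where it is. That carrier is of the same size and make and also starts with its bolt open, but has four orange caps.

How it is judged (in metres and radians):
On the way, in this order (a step that is already met when the one before it is completed fails the run):
1. the blue carrier's handle is lifted clear of its open notch (z of blue_knob in the frame of blue_carrier above 0.125 m and y of blue_knob in the frame of blue_carrier below -0.025 m), for 0.1 s.
2. the bolt is slid across to the shut notch (y of blue_knob in the frame of blue_carrier above -0.006 m), for 0.1 s.
At the end, for the whole second after the job is handed in: The blue carrier's handle lies down in the shut notch: knob centre beyond y = -5 mm in the carrier's frame and lower than 108 mm (102 when fully down); the orange carrier's knob is within 15 mm of where it was (y of blue_knob in the frame of blue_carrier above -0.005 m and z of blue_knob in the frame of blue_carrier below 0.108 m and distance of orange_knob from where it was at the start of the episode below 0.015 m); the robot touches nothing.
It fails at once if the orange carrier's bolt is operated (distance of orange_knob from where it was at the start of the episode above 0.02 m).
It also fails if it takes over 35 s, if anything falls off the work surface, if the arm or the gripper's body presses on something with over 40 N, if the wrist force passes 120 N, or if a joint passes its speed limit or range.

ROBOT

A 7-joint arm with a two-finger parallel gripper is mounted at the origin on the work surface. World frame = base frame: x ahead of the robot, y to its left, z up, the work surface at z = 0. Lengths are in m, angles in degrees, forces in N, time in s.
With the tool pointing down it reaches from about 0.425 to 0.875 m from the base axis. Payload 4.7 kg.
Tool frame: the origin (TCP) lies between the finger pads; the fingertips stand 19 mm ahead of it and the grasp point (between the pads) is the TCP; x points along the fingers, z is the direction in which the jaws open and shut, and the axes are right-handed (so a half turn about x gives the same grasp; the last joint's range is limited). The gripper opens to 87 mm and grips with 3 to 60 N. Pads are 19 mm wide; open, the fingers measure 117 mm over their backs; the gripper's body (75 mm by 190 mm) begins 51 mm behind the grasp point.
Start: joints at [71.625, 18.392, -4.016, 83.108, 1.295, 78.541, -3.26], TCP at [0.214, -0.614, 0.242] pointing down, gripper open.
Joint ranges: [-163.93, 163.93], [-17.29, 119.83], [-79.2, 71.16], [3.27, 140.29], [-89.18, 269.18], [5.43, 117.66], [-154.24, 154.24]. Speed limits (degrees/s): [147.25, 147.25, 180, 180, 180, 180, 180].

INTERFACE

Orientations are given as [roll, pitch, yaw] about the fixed x, y, z axes, in that order (R = Rz(yaw) Ry(pitch) Rx(roll)).
In Python, from cell import monitor, read_camera, camera_model, env, regions_of gives the robot as it stands. The module is installed in compiled form; this text tells all that it offers.
- The arm moves only by the tool step_arm, never from a script. Its argument "deltas" is a list of rows, each a list of 5 numbers: the gripper's target within -1 to 1 (fully open at 1, half-way at 0, shut at -1), then the shift along the tool's x, y, z in m, then the turn about the tool's x in degrees. A call has 1 to 12 rows; each row is the pose to reach, as a shift and turn from the pose commanded when the call began, along the tool's axes at that moment; what a row does not reach only later rows make up. A row lasts 1/8 s, in which the tool goes at most 62.5 mm and 10.7 degrees, less where a joint would pass 70% of its speed; a pose out of reach is approached as far as the arm can. A call with a gripper value outside its range is refused whole. The fingers move at their own pace and stop on an object; "newtons" is the grip in N (left out, the last holds). Time passes only in rows, so rows that repeat a pose let the fingers close. It gives the time, the measured TCP pose, the force and the opening at its end, in the units of the state.
- monitor.get_obs(): the state, without advancing time (a new reading comes with each control period).
- read_camera(name): name is "scene" or "top"; returns (picture, depth): 420x560x3 uint8, red, green, blue; 420x560 float32, m along the optical axis (not along the pixel's ray), 0 where there is no reading.
- camera_model(name): a dict with "fx", "fy", "cx", "cy" (pixels), "xyz" and "attitude" of the camera in the world. Camera axes: x right, y down, z forward; pixel columns grow to the right and rows downward; lengths in m; the calibration is good to about 2 mm. A picture is of the moment at which its call begins. camera_model takes no time and is no camera call.
- env.sign_off(): hands the job in, once; it reports no verdict.
Trained networks look in the newest picture that a camera, given by its name, has taken for a name from the list of things; names that differ only in an ending like _2 or _b are one class to them, and where a whole thing is asked for, a point or a joint stands for the part that bears it (a point fixed in the world has none). Each returns a list of dicts, best first, with "p" (0 to 1); they miss things now and then, are a little off and sometimes report something else, mostly with a low value. They report only what shows in the picture. A call takes as long as a camera call.
- regions_of(camera, thing): "pixels" (420x560 bool, what is visible of it) and "pixel" ([column, row] in pixels, amid what is visible of it).
The state is a dict: "time_s": time; "qpos": joint angles; "joint_velocities": joint speeds; "effort": joint torques, N m; "tool_pos": TCP position; "tool_rot": TCP orientation; "force": force on the tool from outside, world axes, zero at the start; "wrist_torque": the same for the moment, N m; "grip_width": finger opening in m.
Only numpy, scipy, OpenCV 4.12 (cv2) and the standard library are available. Lean on these libraries where they do the work, as an engineer would, in place of code of your own. Each camera call takes 0.05 s, during which the arm holds its last target. There are 200 camera calls.

## Working session

There is one attempt and no reset: what is moved stays moved. The work goes in short steps, Python scripts to look and compute and a tool call to move; the robot and the scene stay as the last step left them, time stands still between calls to the robot, and variables do not carry over. Pictures are saved under pics/ and viewed, about 8 in all and at most 12, crops included, and the job is handed in when it is done.

Besides the shell and the picture viewer there is one more tool, called after "Emit:" in YAML: its name, and indented under it one key for each argument. step_arm: Moves the arm, as the interface text tells. Its arguments: {"type":"object","properties":{"deltas":{"type":"array"},"newtons":{"type":"number"}},"required":["deltas"]}

```bash
mkdir -p pics; cat > h.py <<'E'
import numpy as np,cv2
from cell import monitor, read_camera, camera_model, env, regions_of
from scipy.spatial.transform import Rotation as R
def cam(n):
    m=camera_model(n); return m
def world(n,d,mask=None):
    m=camera_model(n); v,u=np.nonzero(mask & (d>0)) if mask is not None else np.nonzero(d>0)
    z=d[v,u]; P=np.c_[(u-m['cx'])/m['fx']*z,(v-m['cy'])/m['fy']*z,z]
    return P@rot(m).T+np.array(m['xyz'])
def rot(m):
    a=np.array(m['attitude'],float)
    return a if a.shape==(3,3) else R.from_euler('xyz',a,degrees=True).as_matrix()
def save(n,f):
    p,d=read_camera(n); cv2.imwrite(f,p[:,:,::-1]); return p,d
E
python3 - <<'E'
from h import *
print(monitor.get_obs())
for n in ('scene','top'):
    print(n,camera_model(n)); p,d=save(n,f'pics/{n}0.png')
    for t in ('blue_carrier','blue_knob','orange_knob'):
        for r in regions_of(n,t):
            P=world(n,d,r['pixels']); print(n,t,round(r['p'],2),r['pixel'],r['pixels'].sum(),P.mean(0).round(3),np.median(P,0).round(3), P.min(0).round(3),P.max(0).round(3))
E
```

```text
{'time_s': 0.0, 'qpos': array([71.62427346, 18.43883728, -4.01583346, 83.17541918,  1.29528086,
       78.53845882, -3.26168414]), 'joint_velocities': array([-0.05385711, -0.00422599, -0.00343194,  0.09317272,  0.03857364,
       -0.01915342,  0.02217592]), 'effort': array([ 8.41359656e-05, -4.91288352e+01, -4.03519431e-01, -3.12532532e+01,
       -6.37794798e-02,  4.37053211e-02,  2.15193263e-04]), 'tool_pos': array([ 0.21337625, -0.61344133,  0.24045949]), 'tool_rot': array([-176.887362  ,   89.89238373,  112.29678411]), 'force': array([ 0.34759925, -0.17588328,  0.04710215]), 'wrist_torque': array([-0.00886251,  0.00376488,  0.03889531]), 'grip_width': 0.08696527117285932}
scene {'fx': 428.0038226162872, 'fy': 428.0038226162872, 'cx': 272.4754905779713, 'cy': 212.38966997489112, 'xyz': array([ 1.15571952, -0.51920104,  0.63289932]), 'attitude': array([-1.25355779e+02, -5.03647371e-02,  5.26812412e+01])}
scene blue_carrier 0.93 [221.0, 251.8] 11510 [ 0.581 -0.204  0.072] [ 0.59  -0.206  0.102] [ 0.311 -0.335 -0.003] [0.663 0.023 0.131]
scene blue_knob 0.72 [220.9, 251.9] 11442 [ 0.
[... 247 characters left out ...]
 163.9] 84 [0.473 0.155 0.112] [0.489 0.151 0.114] [0.292 0.122 0.   ] [0.511 0.311 0.129]
top {'fx': 485.027289236123, 'fy': 485.027289236123, 'cx': 288.3453396295507, 'cy': 213.55782589562756, 'xyz': array([ 0.44973825, -0.05013829,  0.93898576]), 'attitude': array([-173.61706331,    0.79914   ,  -91.47117856])}
top blue_carrier 0.71 [374.7, 201.3] 12895 [ 0.558 -0.19   0.102] [ 0.558 -0.192  0.104] [ 0.449 -0.368 -0.004] [ 0.683 -0.048  0.132]
top blue_knob 0.86 [387.8, 242.8] 309 [ 0.484 -0.214  0.113] [ 0.484 -0.214  0.112] [ 0.449 -0.239  0.005] [ 0.521 -0.198  0.128]
top orange_knob 0.65 [174.7, 258.4] 274 [0.472 0.153 0.115] [0.47  0.153 0.113] [0.438 0.141 0.102] [0.509 0.167 0.128]
```

View pics/top0.png

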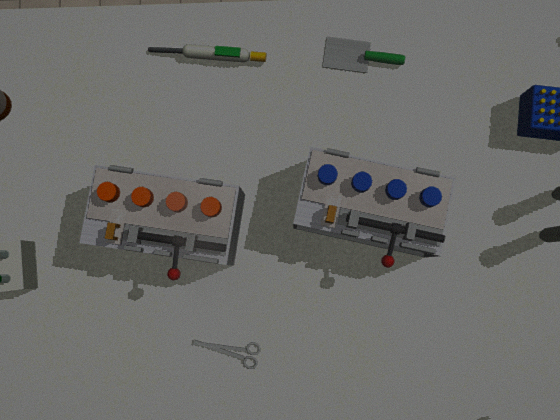

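View pics/scene0.png

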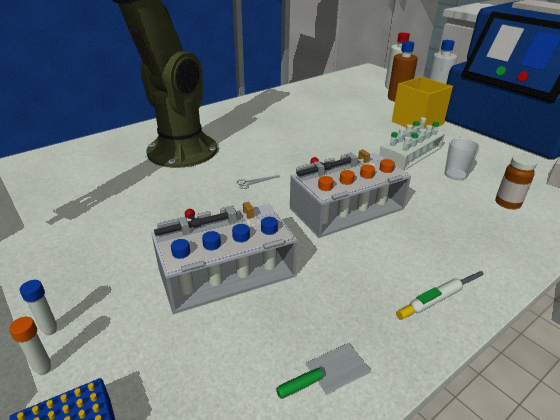

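The top view shows the blue carrier at right: knob at about (388,261), keeper at (332,214) to its left, and blue caps from (327,174) to (430,197). The orange carrier is further left, with its knob at (174,273). Next I measure the knob and the carrier axes.

```bash
python3 - <<'E'
from h import *
p,d=read_camera('top')
hsv=cv2.cvtColor(p,cv2.COLOR_RGB2HSV).astype(int); H,S,V=hsv[...,0],hsv[...,1],hsv[...,2]
def blobs(m,box):
    k=np.zeros_like(m); k[box[1]:box[3],box[0]:box[2]]=1
    n,l,st,c=cv2.connectedComponentsWithStats((m&k).astype(np.uint8))
    return [(l==i) for i in range(1,n) if st[i,4]>30]
caps=[]
for b in blobs((H>105)&(H<130)&(S>150)&(V>60),(290,140,460,250)):
    P=world('top',d,b); P=P[P[:,2]>.115]; caps.append(P.mean(0)); print('cap',b.sum(),P.mean(0).round(4),np.median(P[:,2]))
caps=np.array(caps)
# intersect knob ray with z=.102 (apparent centre)
m=camera_model('top');
for b in blobs(((H<8)|(H>172))&(S>150),(360,225,420,290))+blobs(((H<8)|(H>172))&(S>150)&(V<230),(160,262,190,290)):
    v,u=np.nonzero(b); r=rot(m)@[(u.mean()-m['cx'])/m['fx'],(v.mean()-m['cy'])/m['fy'],1]
    P=world('top',d,b); print('knob',b.sum(),u.mean(),v.mean(),(m['xyz']+r*(.102-m['xyz'][2])/r[2]).round(4),P.max(0).round(4),P.mean(0).round(4))
c=caps-caps.mean(0); y=np.linalg.svd(c[:,:2])[2][0]; y*=np.sign(y[1]); print('y axis',y,'yaw',np.degrees(np.arctan2(-y[0],y[1])))
# second yaw estimate: top plate region
r=regions_of('top','blue_carrier')[0]; P=world('top',d,r['pixels']); P=P[(P[:,2]>.09)&(P[:,2]<.106)]
rc=cv2.minAreaRect((P[:,:2]*1000).astype(np.float32)); print(rc)
o=monitor.get_obs(); T=R.from_euler('xyz',o['tool_rot'],degrees=True).as_matrix(); print(T.round(4)); print(o['tool_pos'],o['time_s'])
E
```

```text
cap 271 [ 0.6079 -0.109   0.1257] 0.12558677993772727
cap 274 [ 0.5936 -0.167   0.1257] 0.12569151091164382
cap 277 [ 0.5791 -0.2253  0.1256] 0.1256123018745483
cap 270 [ 0.5647 -0.2831  0.1259] 0.12598713301561554
knob 109 387.5321100917431 260.58715596330273 [ 0.458  -0.2087  0.102 ] [ 0.4675 -0.1982  0.114 ] [ 0.4579 -0.2071  0.1098]
knob 107 173.2803738317757 273.5327102803738 [0.4454 0.1595 0.102 ] [0.4548 0.1674 0.1147] [0.4455 0.1574 0.11  ]
y axis [0.24098711 0.97052832] yaw -13.944807459047226
((546.2075805664062, -186.8673095703125), (260.1593322753906, 181.57333374023438), 76.07762908935547)
[[-0.      0.9445  0.3286]
 [ 0.      0.3286 -0.9445]
 [-1.     -0.     -0.    ]]
[ 0.21356837 -0.6138969   0.24153732] 0.5
```

Emit:
step_arm:
  deltas:
    - [1,0,0.02,-0.017,3]
    - [1,0,0.057,-0.047,6]
    - [1,0,0.1,-0.083,10]
    - [1,0,0.145,-0.121,14]
    - [1,0,0.19,-0.158,18]
    - [1,0,0.235,-0.196,22]
    - [1,0,0.28,-0.233,26]
    - [1,0,0.32,-0.267,30]
    - [1,0.01,0.35,-0.292,33.1]
    - [1,0.03,0.364,-0.3033,33.1]
    - [1,0.042,0.364,-0.3033,33.1]
    - [1,0.042,0.364,-0.3033,33.1]
  newtons: 15

```text
time_s: 2.0
tool_pos: [0.4565, -0.2088, 0.1987]
tool_rot: [-84.3, 89.9, 171.7]
force: [-0.1, -0.2, -0.0]
grip_width: 0.0868
```

```bash
cat > st.py <<'E'
from h import *
o=monitor.get_obs(); T=R.from_euler('xyz',o['tool_rot'],degrees=True).as_matrix()
print(o['time_s'],o['tool_pos'],o['force'].round(1),o['grip_width']); print(T.round(4))
O=np.array([.5639,-.188,0]); C=np.array([[.9705,.241,0],[-.241,.9705,0],[0,0,1]])
print('TCP in carrier',(C.T@(o['tool_pos']-O)).round(4),'knob0',C.T@(np.array([.458,-.208,.102])-O))
E
python3 - <<'E'
exec(open('st.py').read())
p,d=save('scene','pics/s1.png'); cv2.imwrite('pics/s1c.png',cv2.resize(p[130:300,110:330,::-1],None,fx=3,fy=3))
E
```

```text
2.0 [ 0.45650041 -0.20879458  0.19866726] [-0.1 -0.2 -0. ] 0.08680186023938673
[[-2.100e-03  9.703e-01 -2.418e-01]
 [ 3.000e-04 -2.418e-01 -9.703e-01]
 [-1.000e+00 -2.100e-03  2.000e-04]]
TCP in carrier [-0.0992 -0.0461  0.1987] knob0 [-0.09795595 -0.0449319   0.102     ]
```

View pics/s1c.png

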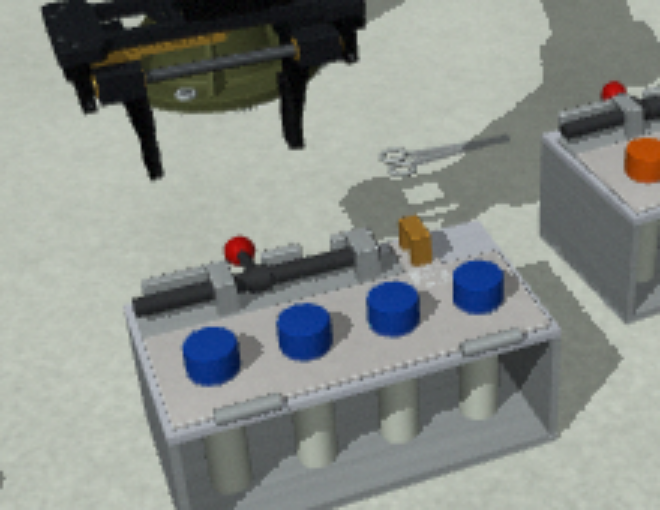

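The jaws straddle the knob (crop 240,250) and open along the bolt axis. I descend and pinch.

Emit:
step_arm:
  deltas:
    - [1,0.03,0.001,-0.001,0]
    - [1,0.065,0.001,-0.001,0]
    - [1,0.09,0.001,-0.001,0]
    - [1,0.097,0.001,-0.001,0]
    - [1,0.097,0.001,-0.001,0]
    - [-0.4,0.097,0.001,-0.001,0]
    - [-1,0.097,0.001,-0.001,0]
    - [-1,0.097,0.001,-0.001,0]
    - [-1,0.097,0.001,-0.001,0]
    - [-1,0.097,0.001,-0.001,0]
    - [-1,0.097,0.001,-0.001,0]
    - [-1,0.097,0.001,-0.001,0]
  newtons: 15

```text
time_s: 3.55
tool_pos: [0.4589, -0.2071, 0.1025]
tool_rot: [-60.4, 90.0, -164.3]
force: [0.5, 0.2, 0.4]
grip_width: 0.0248
```

```bash
python3 st.py
```

```text
3.55 [ 0.45888055 -0.20712705  0.10251409] [0.5 0.2 0.4] 0.024804014807431003
[[-1.000e-04  9.706e-01 -2.405e-01]
 [-0.000e+00 -2.405e-01 -9.706e-01]
 [-1.000e+00 -1.000e-04  0.000e+00]]
TCP in carrier [-0.0973 -0.0439  0.1025] knob0 [-0.09795595 -0.0449319   0.102     ]
```

Emit:
step_arm:
  deltas:
    - [-1,0,0,0,0]
    - [-1,0,0,0,0]
    - [-1,0,0,0,0]
    - [-1,-0.004,-0.0008,0,0]
    - [-1,-0.009,-0.0014,0,0]
    - [-1,-0.014,-0.0017,0,0]
    - [-1,-0.02,-0.0014,0,0]
    - [-1,-0.026,-0.0005,0,0]
    - [-1,-0.032,0.001,0,0]
    - [-1,-0.037,0.003,0,0]
    - [-1,-0.04,0.0045,0,0]
    - [-1,-0.04,0.0045,0,0]

```text
time_s: 5.05
tool_pos: [0.463, -0.2082, 0.1426]
tool_rot: [-82.6, 90.0, 173.4]
force: [-2.9, 0.2, 0.5]
grip_width: 0.0204
```

```bash
python3 - <<'E'
exec(open('st.py').read())
p,d=save('scene','pics/s2.png'); cv2.imwrite('pics/s2c.png',cv2.resize(p[130:300,110:330,::-1],None,fx=3,fy=3))
E
```

```text
5.05 [ 0.46298662 -0.20819585  0.14261425] [-2.9  0.2  0.5] 0.020440877907839033
[[-8.000e-04  9.706e-01 -2.405e-01]
 [ 1.000e-04 -2.405e-01 -9.706e-01]
 [-1.000e+00 -8.000e-04  1.000e-04]]
TCP in carrier [-0.0931 -0.0439  0.1426] knob0 [-0.09795595 -0.0449319   0.102     ]
```

View pics/s2c.png

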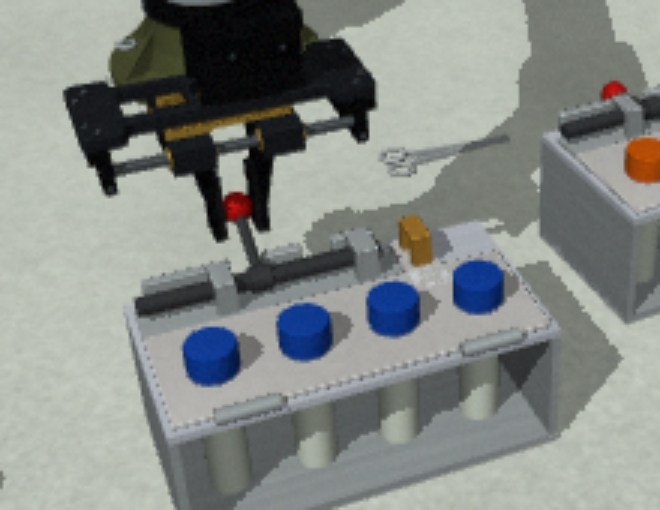

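The handle is lifted (knob at crop 237,207, clear of the teeth). Now slide 51 mm toward the keeper.

Emit:
step_arm:
  deltas:
    - [-1,0,0,-0.003,0]
    - [-1,0,0,-0.008,0]
    - [-1,0,0,-0.014,0]
    - [-1,0,0,-0.02,0]
    - [-1,0,0,-0.026,0]
    - [-1,0,0,-0.032,0]
    - [-1,0,0,-0.038,0]
    - [-1,0,0,-0.044,0]
    - [-1,0,0,-0.049,0]
    - [-1,0,0,-0.051,0]
    - [-1,0,0,-0.051,0]
    - [-1,0,0,-0.051,0]

```text
time_s: 6.6
tool_pos: [0.4755, -0.1581, 0.1425]
tool_rot: [-148.5, 90.0, 107.6]
force: [-4.9, 1.9, 1.2]
grip_width: 0.0205
```

```bash
python3 - <<'E'
exec(open('st.py').read())
p,d=save('scene','pics/s3.png'); cv2.imwrite('pics/s3c.png',cv2.resize(p[130:300,110:330,::-1],None,fx=3,fy=3))
E
```

```text
6.6 [ 0.47550868 -0.15807063  0.14249611] [-4.9  1.9  1.2] 0.02051923074761443
[[-3.000e-04  9.707e-01 -2.403e-01]
 [ 8.000e-04 -2.403e-01 -9.707e-01]
 [-1.000e+00 -5.000e-04 -7.000e-04]]
TCP in carrier [-0.093   0.0077  0.1425] knob0 [-0.09795595 -0.0449319   0.102     ]
```

View pics/s3c.png

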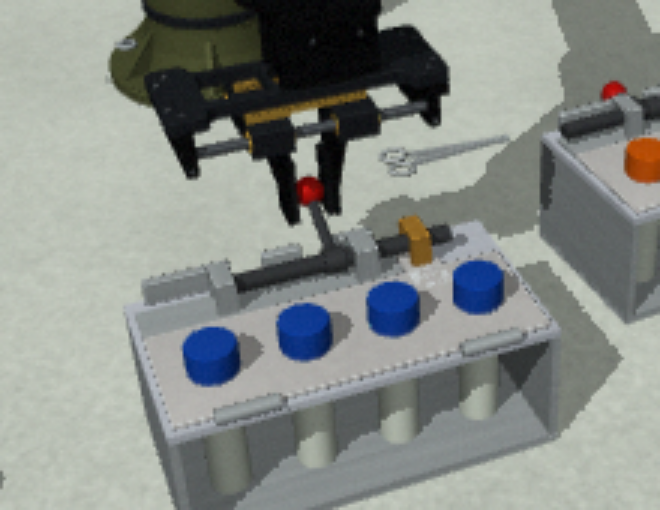

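The bolt is through the keeper (crop 415,240). I back off 1 mm, lower along the arc while watching the force, then release.

Emit:
step_arm:
  deltas:
    - [-1,0.003,-0.0015,0.001,0]
    - [-1,0.008,-0.0035,0.001,0]
    - [-1,0.014,-0.005,0.001,0]
    - [-1,0.02,-0.006,0.001,0]
    - [-1,0.026,-0.0062,0.001,0]
    - [-1,0.031,-0.006,0.001,0]
    - [-1,0.035,-0.0055,0.001,0]
    - [-1,0.038,-0.005,0.001,0]
    - [-1,0.038,-0.005,0.001,0]

```text
time_s: 7.78
tool_pos: [0.4713, -0.1587, 0.1048]
tool_rot: [89.4, 89.9, -14.6]
force: [3.1, 0.9, 0.1]
grip_width: 0.0203
```

```bash
python3 st.py
```

```text
7.775 [ 0.47130906 -0.15869889  0.1047763 ] [3.1 0.9 0.1] 0.020339297653819487
[[ 1.700e-03  9.706e-01 -2.405e-01]
 [-5.000e-04 -2.405e-01 -9.706e-01]
 [-1.000e+00  1.800e-03  0.000e+00]]
TCP in carrier [-0.0969  0.0061  0.1048] knob0 [-0.09795595 -0.0449319   0.102     ]
```

No resistance, so the handle is in the notch. I release, then retreat straight up.

Emit:
step_arm:
  deltas:
    - [0,0,0,0,0]
    - [1,0,0,0,0]
    - [1,0,0,0,0]
    - [1,0,0,0,0]
    - [1,0,0,0,0]
    - [1,0,0,0,0]
    - [1,-0.01,0,0,0]
    - [1,-0.03,0,0,0]
    - [1,-0.06,0,0,0]
    - [1,-0.1,0,0,0]
    - [1,-0.12,0,0,0]
    - [1,-0.12,0,0,0]

```text
time_s: 9.28
tool_pos: [0.4717, -0.1588, 0.2268]
tool_rot: [77.6, 89.7, -26.3]
force: [-0.1, 0.4, -0.2]
grip_width: 0.0869
```

```bash
python3 - <<'E'
exec(open('st.py').read())
p,d=save('scene','pics/s4.png'); cv2.imwrite('pics/s4c.png',cv2.resize(p[130:300,110:330,::-1],None,fx=3,fy=3))
for n in ('scene','top'):
    p,d=read_camera(n); hsv=cv2.cvtColor(p,cv2.COLOR_RGB2HSV).astype(int); m=((hsv[...,0]<7)|(hsv[...,0]>172))&(hsv[...,1]>150)
    k,l,s,c=cv2.connectedComponentsWithStats(m.astype(np.uint8))
    for i in range(1,k):
        if s[i,4]>15:
            P=world(n,d,l==i); P=P[(P[:,2]>.08)&(P[:,2]<.17)]
            if len(P)>10 and P[:,0].mean()<.53: print(n,s[i,4],P.mean(0).round(4),P.max(0).round(4),'carrier',(C.T@(P.mean(0)-O)).round(4))
E
```

```text
9.275 [ 0.47166865 -0.15876526  0.22679589] [-0.1  0.4 -0.2] 0.08686661464251279
[[ 0.004   0.9707 -0.2404]
 [-0.002  -0.2404 -0.9707]
 [-1.      0.0044  0.001 ]]
TCP in carrier [-0.0966  0.0061  0.2268] knob0 [-0.09795595 -0.0449319   0.102     ]
scene 29 [0.4473 0.1539 0.1094] [0.4538 0.162  0.1136] carrier [-0.1955  0.3037  0.1094]
scene 60 [ 0.4746 -0.1625  0.1083] [ 0.4863 -0.1513  0.1135] carrier [-0.0928  0.0033  0.1083]
top 109 [0.4452 0.1574 0.1098] [0.4548 0.1677 0.115 ] carrier [-0.1984  0.3067  0.1098]
```

View pics/s4c.png

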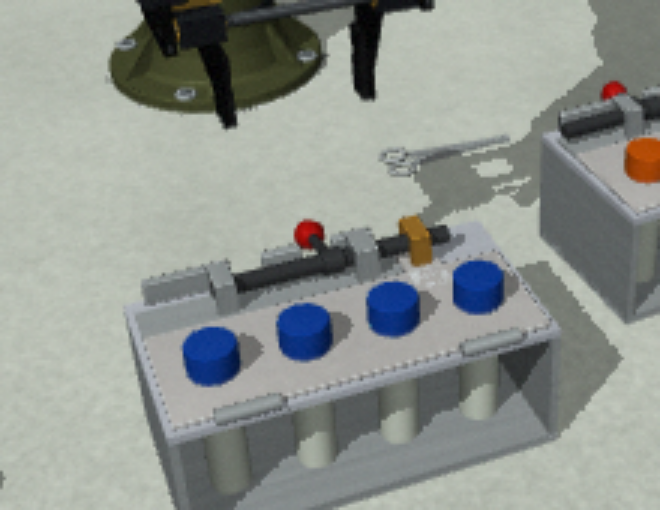

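The knob lies down at crop (309,235), with its top at z 0.1135 as at the start, and the bolt is in the keeper. The gripper is clear and the orange knob has not moved.

```bash
python3 -c "
from cell import env; print(env.sign_off())"
```

```text
the job is handed in; nothing more can be done
None
```

The blue carrier's cover is bolted and the job is handed in at about 9.4 s of robot time. I pinched the blue carrier's knob, lifted the handle about 40 mm and slid the bolt 51 mm into the brass keeper. I then lowered the handle into the shut notch, released it and backed straight up.

**Last checks:**
- **Handle:** the scene camera puts the top of the knob at z 0.1135 m, the same as before the lift, so the handle is fully down. Its y in the carrier's frame is about 3 to 6 mm; this rests on an estimated carrier origin good to about 3 mm.
- **Orange carrier:** its knob has not moved, at (0.445, 0.157) m in the top camera before and after.
- **Robot:** the gripper is open about 12 cm above the knob, with forces near zero.

**Did not confirm:** the top camera gave no reading of the blue knob in the final check, probably because the gripper hid it. The handle's final position therefore rests on the scene camera alone.

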